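Dispense a tin and catch it with the other finger

TASK

Press the dispenser's key down with one finger and keep it down, and with the other finger stop the low tin that the spring pushes out, before it slides off the open end: it must come to rest against that finger, wholly past the gate and wholly on the delivery shelf. Do not pinch, strike, tip or lift the tin, and leave the other goods alone. Finish while holding: key still down, tin still trapped against the finger.

Things in the scene. Friction and masses are not known exactly. Their poses are not given: they have to be found in the camera images.
- dispenser: White spring-fed tin dispenser fixed to the table, 290 mm long (x), 74 mm wide (y). Origin: on the table under the gate, mid lane; z up. Level lane floor 30 mm above the table, from the spring housing (x = +90 to +140 mm, 60 mm high) to the open end at x = -150 mm. The tin leaves towards -x. Delivery shelf: x = -150 to 0 mm, between rails 66 mm apart that stand 8 mm above its floor (20 mm behind the gate).
- gate (a point): Middle of the gate at lane floor level. The gate is a steel lip across the lane, 4 mm thick, 10 mm high above the floor, which belongs to the key and sinks with it; it lets the tin go once the key is 10 mm down, and comes up again if the key is let go.
- shelf_end (a point): Middle of the open end of the delivery shelf, at lane floor level, 150 mm from the gate. Nothing stops the tin there: it falls to the table.
- key_top (a point): Centre of the key's top, a flat black plate 70 (along the lane) x 50 mm at dispenser x = -120, y = +70 mm; 56 mm above the table when up. Mid lane is 70 mm across from it (45 mm from the plate's near edge). A finger in the lane level with it stops the tin well within the shelf; with the key 14 mm down, the tip of an equally long finger is 12 mm above the lane floor: above the rails, below the tin's top.
- key (a joint): Key travel in m: 0 up, 0.018 at its lower stop. Springs back when let go. Net spring push about 3 N at first touch, 6.6 N at the stop; the gate's rubbing adds up to 3 N.
- pusher (a joint): Travel in m of the black spring pusher behind the tin towards the open end: 0 at the start, 0.19 at most. Pushes with 4.5 N at first, 3 N at the end, slowed by a damper: the tin creeps out at about 20 to 55 mm/s, taking 1 to 2 s to clear the gate and 4 to 8 s to reach the open end. Stops when the tin is stopped.
- tin: Low round tin, 64 mm diameter, 38 mm high, about 0.17 kg, standing on the lane floor behind the gate (centre at dispenser x = +34 mm). Origin: centre of its underside, z up. Clear of the gate when its centre is at dispenser x = -34 mm or less; its front edge reaches the open end at x = -118 mm.
- tall_tin: Bystander: tall tin, 74 mm diameter, 105 mm high, loose on the table. Origin: centre of its underside.
- jar: Bystander: jar with a lid, 64 mm diameter, 100 mm high, loose on the table. Origin: centre of its underside.
- carton: Bystander: cardboard carton 60 x 110 x 75 mm, loose on the table. Origin: centre of its underside.
There are look-alikes about, which are no part of the job. What is shaped like the tin but blue or red is not meant.

How it is judged:
On the way, in this order (a step that is already met when the one before it is completed fails the run):
1. the key is pressed down at least 9 mm while the tin is still behind the gate (value of joint key above 0.009 m and x of tin in the frame of dispenser above 0.005 m), for 0.05 s.
2. the tin, wholly past the gate, is stopped against a finger (x of tin in the frame of dispenser below -0.033 m and contact force between tin and the fingers above 0.3 N and linear speed of tin below 0.01 m/s), for 0.3 s.
At the end, for the whole second after the job is handed in: The key is held at least 9 mm down by the fingers (over 1 N); the tin rests (under 10 mm/s) on the delivery shelf between the rails, upright within 0.1 rad, pressing on a finger with over 0.3 N, its centre 33 to 120 mm past the gate (all of step 2 and value of joint key above 0.009 m and contact force between dispenser and the fingers above 1 N and x of tin in the frame of dispenser above -0.12 m and y of tin in the frame of dispenser between -0.015 and 0.015 m and z of tin in the frame of dispenser between 0.025 and 0.036 m and angle between tin's own z axis and vertical below 0.1 rad); the arm keeps its last pose, push and grip.
It fails at once if the tin slid over or fell off the open end (x of tin in the frame of dispenser below -0.128 m or z of tin in the frame of dispenser below 0.02 m).
It fails at once if the tin was lifted or tipped (z of tin in the frame of dispenser above 0.046 m or angle between tin's own z axis and vertical above 0.4 rad).
It fails at once if the tin was pinched or struck (over 15 N) (contact force between tin and the fingers above 15 N).
It fails at once if the other goods were disturbed (moved over 20 mm) (distance of any of tall_tin, jar, carton from where it was at the start of the episode above 0.02 m).
It also fails if it takes over 35 s, if anything falls off the work surface, if the arm or the gripper's body presses on something with over 40 N, if the wrist force passes 120 N, or if a joint passes its speed limit or range.

ROBOT

A 7-joint arm with a two-finger parallel gripper is mounted at the origin on the work surface. World frame = base frame: x ahead of the robot, y to its left, z up, the work surface at z = 0. Lengths are in m, angles in rad, forces in N, time in s.
With the tool pointing down it reaches from about 0.425 to 0.925 m from the base axis. Payload 6.8 kg.
Tool frame: the origin (TCP) lies midway between the tips of the shut fingers; the grasp point (between the pads) lies 19 mm behind it; z points along the fingers, y is the direction in which the jaws open and shut (so a half turn about z gives the same grasp; the last joint's range is limited). The gripper opens to 85 mm and grips with 20 to 120 N. Pads are 22 mm wide; open, the fingers measure 114 mm over their backs; the gripper's body (76 mm by 85 mm) begins 54 mm behind the grasp point. The pads swing forward as they close: fully open they stand 13 mm farther back than shut.
Start: joints at [1.155, 0.477, 0.022, 1.555, -0.011, 1.109, -0.083], TCP at [0.205, -0.643, 0.231] pointing down, gripper open.
Joint ranges: [-2.96, 2.96], [-0.34, 2.1], [-1.41, 1.46], [0.24, 2.44], [-1.37, 4.51], [0.17, 1.92], [-2.96, 2.96]. Speed limits (rad/s): [2.39, 2.39, 3.14, 3.14, 3.14, 3.14, 3.14].

INTERFACE

Orientations are given as a unit quaternion [w, x, y, z].
In Python, from station import bot, vision gives the robot as it stands.
- The arm moves only by the tool move_arm, never from a script. Its argument "increments" is text: rows parted by semicolons, each of 7 numbers parted by spaces: the opening, from 0 (shut) to 1 (fully open), then the shift along the world's x, y, z in mm, then the turn, a rotation vector about the world's x, y, z in rad. In form: grip x y z rx ry rz; .... A call has exactly 8 rows; each row shifts and turns the commanded pose from where the row before left it; what a row does not reach is not made up. A row lasts 1/8 s, in which the tool goes at most 62.5 mm and 10.7 degrees, less where a joint would pass 70% of its speed; a pose out of reach is approached as far as the arm can. A call with a gripper value outside its range is refused whole. The fingers move at their own pace and stop on an object; "newtons" is the grip in N (left out, the last holds). Time passes only in rows, so rows that do not move let the fingers close, or fill a call up. It gives the time, the measured TCP pose, the force and the opening at its end, in the units of the state.
- bot.get_obs(): the state, without advancing time (a new reading comes with each control period).
- vision.read_camera(name): name is "scene" or "top" or "wrist"; returns (picture, depth): 480x640x3 uint8, red, green, blue; 480x640 float32, m along the optical axis (not along the pixel's ray), 0 where there is no reading.
- vision.calibration(name): a dict with "fx", "fy", "cx", "cy" (pixels), "R" (3x3) and "t" (3): a world point X has camera coordinates R X + t; the wrist camera has in their place "hand_eye" (4x4, takes a point from camera to tool coordinates, whose origin is the TCP and whose axes are the flange's). Camera axes: x right, y down, z forward; pixel columns grow to the right and rows downward; lengths in m; the calibration is good to about 2 mm. The wrist camera is an equidistant fisheye: a pixel r from the principal point sees the ray r / f radians off the axis. A picture is of the moment at which its call begins: read the wrist's pose just before it. calibration takes no time and is no camera call.
- bot.hand_in(): hands the job in, once; it reports no verdict.
The state is a dict: "t": time; "q": joint angles; "joint_vel": joint speeds; "joint_torque": joint torques, N m; "eef_pos": TCP position; "tool_rot": TCP orientation; "contact_force": force on the tool from outside, world axes, zero at the start; "torque": the same for the moment, N m; "gripper_width": opening from 0.0 (shut) to 1.0 (fully open).
Only numpy, scipy, OpenCV 4.12 (cv2) and the standard library are available. Lean on these libraries where they do the work, as an engineer would, in place of code of your own. Each camera call takes 0.05 s, during which the arm holds its last target.

## Working session

There is one attempt and no reset: what is moved stays moved. The work goes in short steps, Python scripts to look and compute and a tool call to move; the robot and the scene stay as the last step left them, time stands still between calls to the robot, and variables do not carry over. Pictures are saved under pics/ and viewed, and the job is handed in when it is done.

Besides the shell and the picture viewer there is one more tool, called after "Request:" as name(argument=value, ...), one argument or row to a line, values as JSON. move_arm: Moves the arm, as the interface text tells. Its arguments: {"type":"object","properties":{"increments":{"type":"string"},"newtons":{"type":"number"}},"required":["increments"]}

```bash
ls; mkdir -p pics; cat > h.py <<'E'
import numpy as np, cv2
from station import bot, vision
def px2w(name,u,v,d):
    c=vision.calibration(name); p=np.array([(u-c['cx'])/c['fx']*d,(v-c['cy'])/c['fy']*d,d])
    return np.array(c['R']).T@(p-np.array(c['t']))
def w2px(name,X):
    c=vision.calibration(name); p=np.array(c['R'])@np.array(X)+np.array(c['t'])
    return c['fx']*p[0]/p[2]+c['cx'],c['fy']*p[1]/p[2]+c['cy']
E
python3 - <<'E'
from h import *
for n in ['scene','top']:
    im,d=vision.read_camera(n)
    cv2.imwrite(f'pics/{n}0.png',im[:,:,::-1]); np.save(f'{n}0.npy',d)
print(bot.get_obs())
E
```

```text
pics
{'t': 0.1, 'q': array([ 1.15493681,  0.47773512,  0.02238699,  1.55636226, -0.01147653,
        1.10932312, -0.08309608]), 'joint_vel': array([ 0.00103086, -0.00170246,  0.00018752, -0.00203606, -0.0003395 ,
       -0.00052731, -0.00019723]), 'joint_torque': array([ 3.71988819e-03, -5.97760749e+01,  1.61313593e+00, -2.81959480e+01,
        1.27855709e-02,  4.90074905e-03,  1.89721834e-05]), 'eef_pos': array([ 0.20426344, -0.64277774,  0.23040788]), 'tool_rot': array([-8.22879215e-04,  9.88183886e-01,  1.53270626e-01, -2.11518281e-04]), 'contact_force': array([0.30809289, 0.77332512, 0.13260332]), 'torque': array([ 0.02966125, -0.04955134,  0.03361125]), 'gripper_width': 0.9988458259845215}
```

View pics/scene0.png

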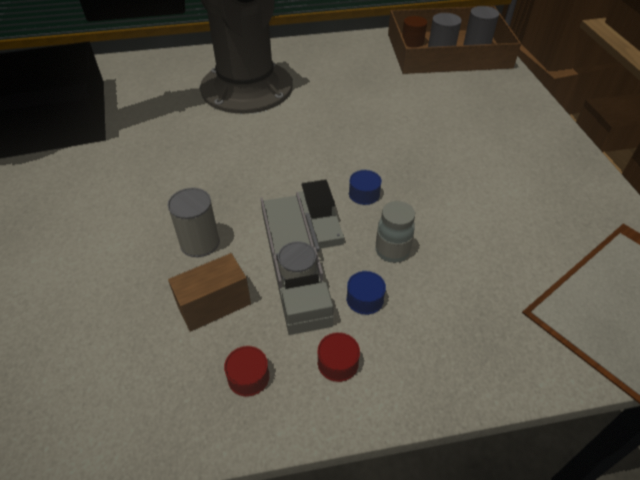

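View pics/top0.png

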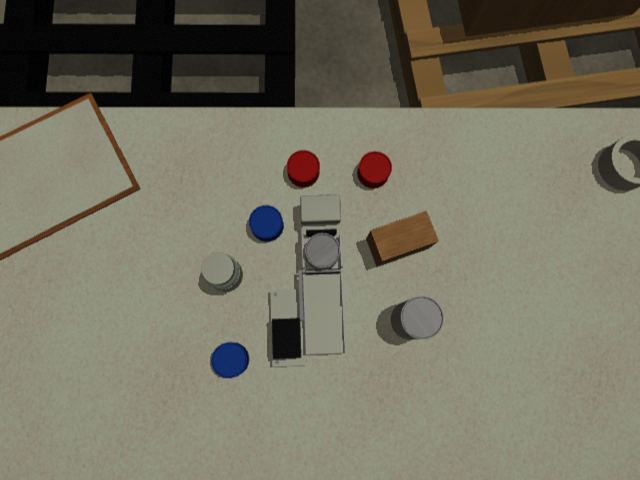

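Scene view: the dispenser is at (295,260), its grey tin at (297,262) and the black key at (318,198). Top view: spring housing at (321,209), grey tin (322,251), gate at about row 273, key (286,338) and open end at about (324,354). The look-alikes are the blue tins at (266,223) and (230,360) and the red ones at (303,168) and (375,170). The grey tin in the lane is the one meant. Next I measure.

```bash
python3 - <<'E'
from h import *
im=cv2.imread('pics/top0.png'); d=np.load('top0.npy')
c=vision.calibration('top'); 
for k,(u,v) in dict(housing=(321,205),tin=(322,251),key=(286,338),shelf_end=(324,348),shelf0=(320,285),jar=(220,268),tall=(421,317),carton=(402,236),blue=(266,222),blue2=(230,359),keybox=(284,302)).items():
    print(k,px2w('top',u,v,d[v,u]).round(4),round(float(d[v,u]),3))
cr=cv2.resize(im[180:380,200:360],None,fx=3.75*0.8,fy=3.75*0.8,interpolation=cv2.INTER_CUBIC)
cr=cv2.convertScaleAbs(cr,alpha=1.5)
cv2.imwrite('pics/crop1.png',cr)
# point cloud of all
H,W=d.shape; uu,vv=np.meshgrid(np.arange(W),np.arange(H))
R=np.array(c['R']);t=np.array(c['t'])
P=np.stack([(uu-c['cx'])/c['fx']*d,(vv-c['cy'])/c['fy']*d,d],-1)-t
P=P@R; np.save('P.npy',P)
hsv=cv2.cvtColor(im,cv2.COLOR_BGR2HSV)
# key: dark, roi
roi=np.zeros((H,W),bool); roi[310:365,265:305]=1
g=im.max(2); m=roi&(g<45)&(abs(P[...,2]-.056)<.01); 
q=P[m]; print('key',m.sum(),q.mean(0).round(4)); r=cv2.minAreaRect((q[:,:2]*1000).astype(np.float32)); print(r)
# tin top
roi[:]=0; roi[225:275,298:345]=1
m=roi&(abs(P[...,2]-.068)<.006); q=P[m]; print('z68',m.sum(),cv2.minAreaRect((q[:,:2]*1000).astype(np.float32)),cv2.minEnclosingCircle((q[:,:2]*1000).astype(np.float32)),q.mean(0))
roi[:]=0; roi[185:230,290:350]=1
m=roi&(abs(P[...,2]-.06)<.006); q=P[m]; print('housing',cv2.minAreaRect((q[:,:2]*1000).astype(np.float32)),q.mean(0))
roi[:]=0; roi[275:360,297:350]=1
m=roi&(abs(P[...,2]-.03)<.004); q=P[m]; print('shelf',cv2.minAreaRect((q[:,:2]*1000).astype(np.float32)),q.mean(0))
E
```

```text
housing [0.726  0.0308 0.061 ] 0.936
tin [0.6382 0.0299 0.0685] 0.914
key [0.484  0.0946 0.0574] 0.897
shelf_end [0.4658 0.0267 0.0328] 0.919
shelf0 [0.581  0.033  0.0296] 0.942
jar [0.6033 0.207  0.1001] 0.873
tall [ 0.5172 -0.1359  0.1059] 0.859
carton [ 0.6638 -0.1144  0.0762] 0.913
blue [0.6992 0.1338 0.039 ] 0.952
blue2 [0.4478 0.1948 0.0428] 0.903
keybox [0.5505 0.1002 0.02  ] 0.945
key 1079 [0.484  0.0948 0.0571]
((484.23797607421875, 94.89949798583984), (68.235107421875, 49.174129486083984), 2.3376564979553223)
z68 960 ((640.6629638671875, 29.82416534423828), (61.49734115600586, 62.3111572265625), 89.8615951538086) ((641.0963745117188, 29.638132095336914), 32.03099822998047) [0.64092354 0.02987465 0.06748345]
housing ((713.9105224609375, 32.081703186035156), (66.99626159667969, 73.74536895751953), 2.3626744747161865) [0.72028717 0.03249784 0.0607258 ]
shelf ((529.2808837890625, 25.80612564086914), (143.77357482910156, 66.41495513916016), 2.0097506046295166) [0.5279086  0.0258412  0.03104128]
```

View pics/crop1.png

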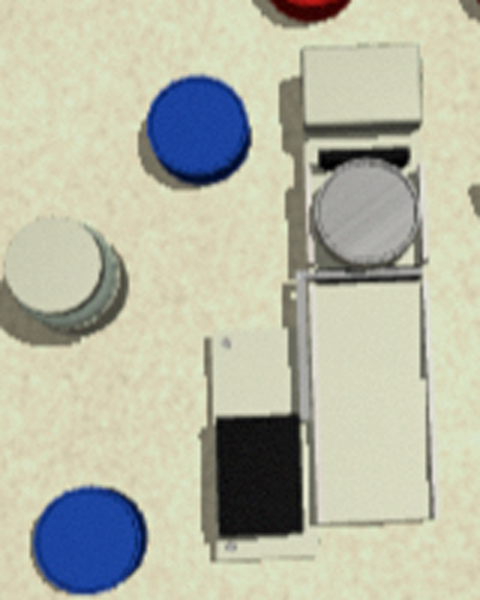

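Pose check: the key gives a dispenser origin of (607, 29.8) and the tin gives (607, 28.4), with a yaw of about 0.04 rad. The sizes agree: key 68x49, tin diameter 64, heights 57, 68 and 31. The target TCP is at dispenser (-120, +35), which is about (486, 59.5) in the world. The jaws go along the dispenser's y, so the tool turns about -0.267 rad. I approach in an arc at height.

Request:
move_arm(
  increments="0.65 30 40 0 0 0 -0.017; 0.65 35 43 0 0 0 -0.017; 0.65 35 43 0 0 0 -0.017; 0.65 35 43 0 0 0 -0.017; 0.65 35 43 0 0 0 -0.017; 0.65 35 43 0 0 0 -0.017; 0.65 35 43 0 0 0 -0.017; 0.65 35 43 0 0 0 -0.017",
  newtons=40,
)

```text
t: 1.1
eef_pos: [0.4802, -0.3007, 0.2311]
tool_rot: [-0.0, 0.996, 0.085, -0.0]
contact_force: [1.2, -0.7, -0.2]
gripper_width: 0.65
```

Request:
move_arm(
  increments="0.65 1 45 0 0 0 -0.017; 0.65 1 45 0 0 0 -0.017; 0.65 1 45 0 0 0 -0.017; 0.65 1 45 0 0 0 -0.017; 0.65 1 45 0 0 0 -0.017; 0.65 1 45 0 0 0 -0.017; 0.65 1 45 0 0 0 -0.017; 0.65 0 40 0 0 0 -0.012",
)

```text
t: 2.1
eef_pos: [0.4861, 0.0543, 0.2311]
tool_rot: [0.0, 1.0, 0.02, -0.0]
contact_force: [0.6, 0.3, -0.4]
gripper_width: 0.651
```

Request:
move_arm(
  increments="0.65 0 5 -20 0 0 0; 0.65 0 0 -30 0 0 0; 0.65 0 0 -30 0 0 0; 0.65 0 0 -25 0 0 0; 0.65 0 0 -20 0 0 0; 0.65 0 0 -10 0 0 0; 0.65 0 0 0 0 0 0; 0.65 0 0 0 0 0 0",
)

```text
t: 3.1
eef_pos: [0.487, 0.0578, 0.097]
tool_rot: [-0.0, 1.0, 0.02, 0.001]
contact_force: [0.1, -0.1, -0.4]
gripper_width: 0.646
```

```bash
python3 - <<'E'
from h import *
print(bot.get_obs()['eef_pos'],bot.get_obs()['tool_rot'], vision.calibration('wrist'))
for n in ['wrist','scene']:
    im,d=vision.read_camera(n)
    cv2.imwrite(f'pics/{n}1.png',im[:,:,::-1]); np.save(f'{n}1.npy',d)
im=cv2.imread('pics/scene1.png')
cv2.imwrite('pics/scene1c.png',cv2.convertScaleAbs(cv2.resize(im[110:310,210:410],None,fx=3,fy=3,interpolation=cv2.INTER_CUBIC),alpha=1.5))
E
```

```text
[0.4870461  0.05782078 0.0969809 ] [-6.59275790e-05  9.99792461e-01  2.03642007e-02  5.73724063e-04] {'fx': 371.64829954431775, 'fy': 371.64829954431775, 'cx': 311.6451448577137, 'cy': 235.55202989301233, 'hand_eye': array([[ 7.77664744e-04, -9.55482666e-01, -2.95046216e-01,
         7.54645450e-02],
       [ 9.99999591e-01,  6.06534742e-04,  6.71525279e-04,
        -1.21126148e-03],
       [-4.62674983e-04, -2.95046618e-01,  9.55482747e-01,
        -1.42210931e-01],
       [ 0.00000000e+00,  0.00000000e+00,  0.00000000e+00,
         1.00000000e+00]])}
```

View pics/wrist1.png

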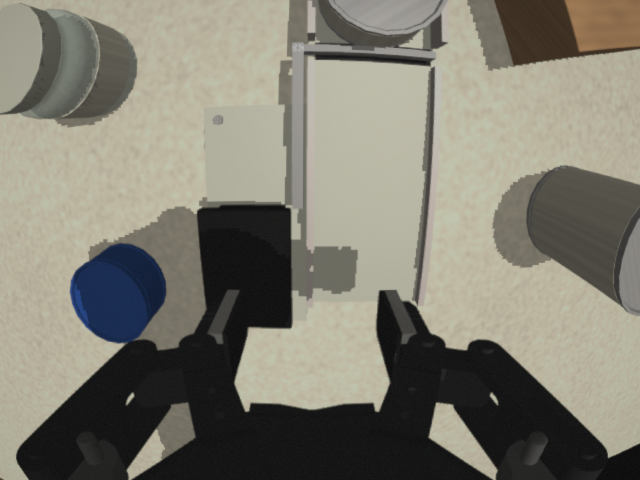

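View pics/scene1c.png

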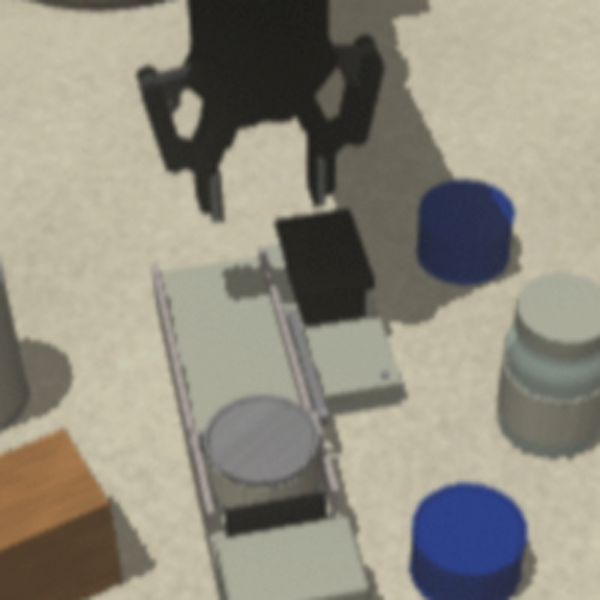

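The wrist view shows the left finger (tip about (232,292)) heading for the black key at (245,265), and the right one (tip about (388,293)) over the lane. The gate is at row 52 with the tin behind it. I measure the tips and the features in dispenser coordinates.

```bash
cat >> h.py <<'E'
from scipy.spatial.transform import Rotation as Ro
def wristcloud(d,pos,quat):
    c=vision.calibration('wrist'); H,W=d.shape; uu,vv=np.meshgrid(np.arange(W),np.arange(H))
    x=(uu-c['cx'])/c['fx']; y=(vv-c['cy'])/c['fy']; th=np.hypot(x,y)+1e-9
    s=np.tan(th)/th
    P=np.stack([x*s*d,y*s*d,d],-1); he=np.array(c['hand_eye'])
    T=P@he[:3,:3].T+he[:3,3]
    Wd=T@Ro.from_quat(np.roll(quat,-1)).as_matrix().T+pos
    return T,Wd
def w2d(P,o=(0.607,0.0292),yaw=0.04):
    P=np.asarray(P,float).copy(); P[...,0]-=o[0]; P[...,1]-=o[1]
    c,s=np.cos(yaw),np.sin(yaw); return np.stack([c*P[...,0]+s*P[...,1],-s*P[...,0]+c*P[...,1],P[...,2]],-1)
E
python3 - <<'E'
from h import *
d=np.load('wrist1.npy'); im=cv2.imread('pics/wrist1.png')
T,Wd=wristcloud(d,np.array([0.487,0.0578,0.097]),np.array([0,.99979,.02036,.0006]))
D=w2d(Wd)
for k,(u,v) in dict(tinTop=(385,10),key=(245,260),floorL=(312,200),gate=(370,53),lt=(233,294),rt=(388,294),lt2=(226,310),rt2=(398,310)).items():
    print(k,(T[v,u]*1000).round(1),'disp',(D[v,u]*1000).round(1))
def sel(lo,hi,u0,u1,v0,v1):
    m=np.zeros(d.shape,bool); m[v0:v1,u0:u1]=1; z=D[...,2]; return m&(z>lo)&(z<hi)&(d>0)
m=sel(.05,.062,180,300,190,340); q=D[m]*1000; print('key',cv2.minAreaRect(q[:,:2].astype(np.float32)),q.mean(0))
m=sel(.026,.034,300,430,40,310); q=D[m]*1000; print('shelf',np.percentile(q,[1,50,99],axis=0).round(1))
# fingers
for n,u0,u1 in (('L',180,262),('R',365,440)):
    m=np.zeros(d.shape,bool); m[285:360,u0:u1]=1; m&=(T[...,2]>-.03)&(T[...,2]<.01); q=T[m]*1000
    print(n,m.sum(),q.min(0).round(1),q.max(0).round(1), 'tipregion',q[q[:,2]>q[:,2].max()-4].min(0).round(1),q[q[:,2]>q[:,2].max()-4].max(0).round(1))
E
```

```text
tinTop [131.9  33.   31. ] disp [13.2  0.5 66.1]
key [  4.9 -36.8  42. ] disp [-113.9   70.2   55. ]
floorL [33.8 -0.9 59.3] disp [-84.9  34.3  37.8]
gate [115.1  29.8  57.7] disp [-3.6  3.7 39.4]
lt [ 10.6 -32.4 -11.1] disp [-108.2   65.8  108.1]
rt [ 11.4  28.9 -12.5] disp [-107.4    4.5  109.5]
lt2 [ 10.8 -32.3 -24.8] disp [-108.    65.7  121.8]
rt2 [ 11.5  30.1 -26. ] disp [-107.3    3.3  123. ]
key ((-120.8850326538086, 70.7094497680664), (50.58355712890625, 70.5875244140625), 89.55091857910156) [-114.43311624   68.19892719   55.40782966]
shelf [[-149.   -32.3   28.1]
 [ -69.7    1.4   29.6]
 [   4.3   33.1   32.1]]
L 1424 [-11.4 -42.8 -30. ] [ 12.1 -28.4  -2.5] tipregion [ -8.7 -29.2  -6.5] [  9.5 -28.6  -2.5]
R 1427 [-11.6  26.2 -30. ] [12.  40.7 -3.1] tipregion [-9.9 26.3 -7. ] [10.4 33.  -3.1]
```

The measurements agree: key centre (-120.9, 70.7, 55.4), shelf floor at 29.6. The finger centres are at dispenser y of about +1 and +68, x about -119, with tips about 3 mm above the TCP. Contact with the key should come at TCP z of about 53, and 14 mm down at about 39. Now I press straight down.

Request:
move_arm(
  increments="0.65 0 0 -15 0 0 0; 0.65 0 0 -15 0 0 0; 0.65 0 0 -10 0 0 0; 0.65 0 0 -6 0 0 0; 0.65 0 0 -4 0 0 0; 0.65 0 0 -4 0 0 0; 0.65 0 0 -4 0 0 0; 0.65 0 0 0 0 0 0",
)

```text
t: 4.2
eef_pos: [0.4857, 0.0576, 0.0382]
tool_rot: [0.0, 1.0, 0.021, -0.001]
contact_force: [-3.4, -0.5, 5.6]
gripper_width: 0.647
```

```bash
python3 - <<'E'
from h import *
o=bot.get_obs(); print(o['t'],o['eef_pos'],o['contact_force'])
im,d=vision.read_camera('wrist'); cv2.imwrite('pics/wrist2.png',im[:,:,::-1])
T,Wd=wristcloud(d,o['eef_pos'],o['tool_rot']); D=w2d(Wd)*1000
z=D[...,2]; m=(z>60)&(z<74)&(abs(D[...,1])<40)&(D[...,0]<80)&(D[...,0]>-105); q=D[m]; print(m.sum(), np.percentile(q,[1,50,99],axis=0).round(1))
m=(D[...,0]<-85)&(D[...,0]>-105)&(D[...,1]>50)&(D[...,1]<90)&(z<60); print('key z',np.percentile(z[m],[5,50,95]))
E
```

```text
4.2 [0.48570254 0.05761091 0.03816425] [-3.44424143 -0.46235074  5.62836802]
2797 [[-11.2 -22.4  60.3]
 [ -6.   -1.3  66.1]
 [  0.5  19.1  69. ]]
key z [19.16321777 41.46773856 42.62495986]
```

View pics/wrist2.png

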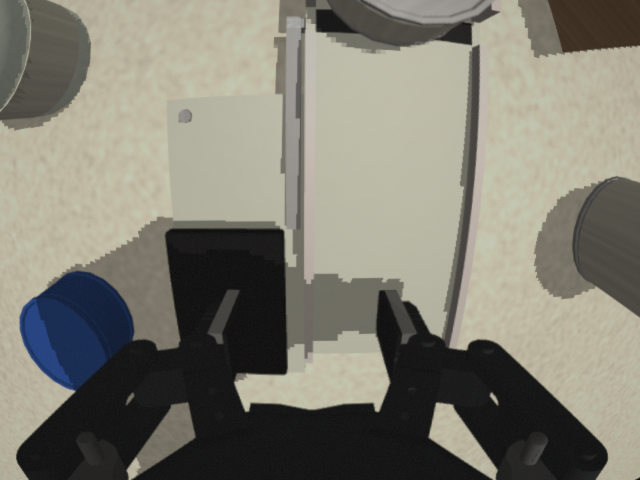

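The key is 14 mm down (its top at z of about 41.5). The tin, at the top of the picture (410,15), has passed over the sunk gate and its front is at about x = -11. I hold the pose and let it creep to the finger.

Request:
move_arm(
  increments="0.65 0 0 0 0 0 0; 0.65 0 0 0 0 0 0; 0.65 0 0 0 0 0 0; 0.65 0 0 0 0 0 0; 0.65 0 0 0 0 0 0; 0.65 0 0 0 0 0 0; 0.65 0 0 0 0 0 0; 0.65 0 0 0 0 0 0",
)

```text
t: 5.25
eef_pos: [0.4857, 0.0576, 0.0384]
tool_rot: [0.0, 1.0, 0.021, -0.001]
contact_force: [-2.5, -0.4, 5.7]
gripper_width: 0.652
```

Request:
move_arm(
  increments="0.65 0 0 0 0 0 0; 0.65 0 0 0 0 0 0; 0.65 0 0 0 0 0 0; 0.65 0 0 0 0 0 0; 0.65 0 0 0 0 0 0; 0.65 0 0 0 0 0 0; 0.65 0 0 0 0 0 0; 0.65 0 0 0 0 0 0",
)

```text
t: 6.25
eef_pos: [0.4857, 0.0576, 0.0384]
tool_rot: [0.0, 1.0, 0.021, -0.001]
contact_force: [-5.1, -0.1, 6.3]
gripper_width: 0.653
```

```bash
cat > chk.py <<'E'
from h import *
import sys
o=bot.get_obs(); print(o['t'],o['eef_pos'],o['contact_force'])
im,d=vision.read_camera('wrist'); cv2.imwrite(f'pics/wrist{sys.argv[1]}.png',im[:,:,::-1])
T,Wd=wristcloud(d,o['eef_pos'],o['tool_rot']); D=w2d(Wd)*1000
z=D[...,2]; m=(z>62)&(z<72)&(abs(D[...,1])<40)&(D[...,0]<80)&(D[...,0]>-112); q=D[m]; print(m.sum(), np.percentile(q,[1,50,99],axis=0).round(1),cv2.minEnclosingCircle(q[:,:2].astype(np.float32)))
m=(D[...,0]<-92)&(D[...,0]>-105)&(D[...,1]>50)&(D[...,1]<90)&(z<60)&(z>30); print('key z',np.percentile(z[m],[5,50,95]))
E
python3 chk.py 3
```

```text
6.25 [0.48572679 0.05760295 0.03840911] [-5.12595777 -0.13488095  6.25522161]
28744 [[-94.3 -29.   64.2]
 [-61.5   2.1  65.8]
 [-32.7  30.4  68.6]] ((-71.39478302001953, 1.2465397119522095), 40.94043731689453)
key z [41.02539819 42.00045775 42.93828772]
```

View pics/wrist3.png

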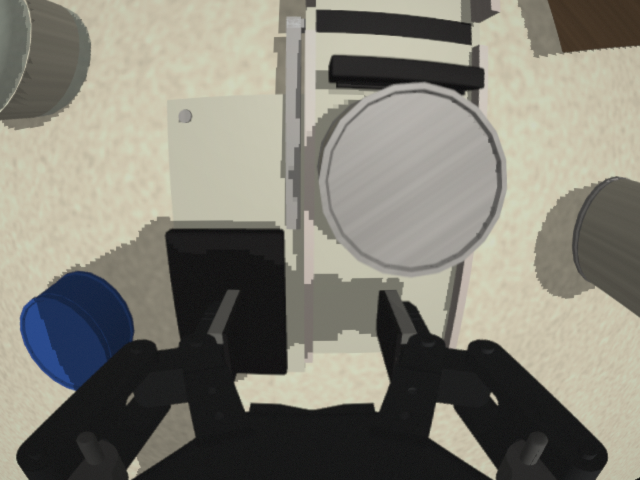

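The tin's centre is at about x = -63, with its front near -95 approaching the finger face at -108, and y is about +1. The key is still 14 mm down. I keep holding.

Request:
move_arm(
  increments="0.65 0 0 0 0 0 0; 0.65 0 0 0 0 0 0; 0.65 0 0 0 0 0 0; 0.65 0 0 0 0 0 0; 0.65 0 0 0 0 0 0; 0.65 0 0 0 0 0 0; 0.65 0 0 0 0 0 0; 0.65 0 0 0 0 0 0",
)

```text
t: 7.3
eef_pos: [0.4857, 0.0576, 0.0384]
tool_rot: [0.0, 1.0, 0.02, -0.001]
contact_force: [-3.3, -0.6, 5.1]
gripper_width: 0.647
```

Request:
move_arm(
  increments="0.65 0 0 0 0 0 0; 0.65 0 0 0 0 0 0; 0.65 0 0 0 0 0 0; 0.65 0 0 0 0 0 0; 0.65 0 0 0 0 0 0; 0.65 0 0 0 0 0 0; 0.65 0 0 0 0 0 0; 0.65 0 0 0 0 0 0",
)

```text
t: 8.3
eef_pos: [0.4857, 0.0576, 0.0384]
tool_rot: [0.0, 1.0, 0.02, -0.001]
contact_force: [-4.5, -0.1, 5.8]
gripper_width: 0.651
```

```bash
python3 chk.py 4; sleep 0; python3 chk.py 5
```

```text
8.3 [0.48571466 0.05760433 0.03842138] [-4.51468273 -0.13711282  5.84995676]
26708 [[-107.5  -28.9   64.3]
 [ -75.5    2.2   65.8]
 [ -47.2   30.5   68.6]] ((-78.85704040527344, 0.4690949022769928), 33.681488037109375)
key z [41.0689918  42.01628513 42.99384476]
8.35 [0.48566163 0.05763957 0.03839502] [-4.09345088 -1.07977026  6.16030094]
26685 [[-107.6  -28.8   64.2]
 [ -75.6    2.2   65.7]
 [ -47.3   30.6   68.6]] ((-78.84149169921875, 0.9460106492042542), 33.63283920288086)
key z [41.03942896 42.00429998 42.97339266]
```

View pics/wrist5.png

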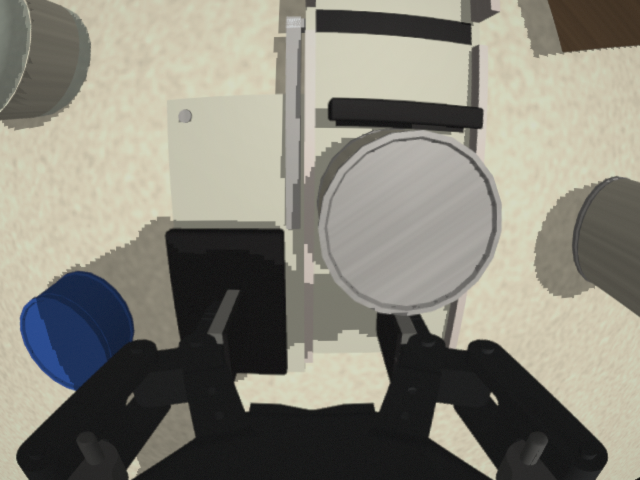

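The tin's centre is at about x = -76, y about +1, with its front at -107.6 on the finger's front edge. I hold one more second to confirm it rests.

Request:
move_arm(
  increments="0.65 0 0 0 0 0 0; 0.65 0 0 0 0 0 0; 0.65 0 0 0 0 0 0; 0.65 0 0 0 0 0 0; 0.65 0 0 0 0 0 0; 0.65 0 0 0 0 0 0; 0.65 0 0 0 0 0 0; 0.65 0 0 0 0 0 0",
)

```text
t: 9.4
eef_pos: [0.4857, 0.0576, 0.0384]
tool_rot: [0.0, 1.0, 0.02, -0.001]
contact_force: [-4.1, -0.0, 6.0]
gripper_width: 0.653
```

```bash
python3 chk.py 6; python3 - <<'E'
from h import *
d0=np.load('top0.npy')
im,d=vision.read_camera('top'); cv2.imwrite('pics/top6.png',im[:,:,::-1])
i0=cv2.imread('pics/top0.png'); 
for n,(u,v,r) in dict(jar=(220,270,25),tall=(421,317,25),carton=(402,237,38)).items():
    print(n,cv2.absdiff(i0,im[:,:,::-1].copy())[v-r:v+r,u-r:u+r].mean().round(2))
E
```

```text
9.4 [0.48565234 0.05761717 0.03840727] [-4.14904822 -0.04009853  6.03124219]
26699 [[-107.6  -28.8   64.2]
 [ -75.6    2.2   65.7]
 [ -47.3   30.6   68.5]] ((-78.83113861083984, 0.7702602744102478), 33.606170654296875)
key z [41.0302085  42.01275213 42.96097684]
jar 8.09
tall 7.98
carton 7.5
```

The tin has not moved for 1 s, the key is 14 mm down, and the fingers take about 6 N. I hand in now.

```bash
python3 -c "
from station import bot
print(bot.hand_in())"
```

```text
the job is handed in; nothing more can be done
None
```

The job is handed in with the left finger holding the key down and the tin trapped against the right finger. No verdict was reported.

I set the jaws across the dispenser, opened about 0.65, with one finger over the key and the other over mid lane at x ≈ -119 mm. I pressed straight down in one move. The tin crept past the sunk gate and came to rest against the lane finger.

Last checks, at about 9.4 s of the 35 s allowed:
- **Key:** about 14 mm down, with about 6 N upward force on the tool.
- **Tin:** centre at dispenser x ≈ -76 mm, y ≈ +1 mm. It was upright, with its front on the finger's front edge, and did not move over the last second.
- **Push on the finger:** not clearly shown by the force reading. The sideways force was about -4 N, but it already read -2.5 to -5 N before the tin touched. I take the contact from the geometry and from the tin having stopped.
- **Other goods:** the before-and-after picture difference was about 8 grey levels at the tall tin, the jar and the carton alike. I put this down to shading and noise but did not measure their positions. The arm passed well above or clear of all three.

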